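Find the balance point of a clock pendulum on a knife edge

ROBOT

A 7-joint arm with a two-finger parallel gripper is mounted at the origin on a cart in front of the work surface, level with it; the furniture and walls round the work are solid. World frame = base frame: x ahead of the robot, y to its left, z up, the work surface at z = 0. Lengths are in m, angles in rad, forces in N, time in s.
With the tool pointing down it reaches from about 0.4 to 0.85 m from the base axis. Payload 10.4 kg.
Tool frame: the origin (TCP) lies on the centre line of the jaws, within the pads' length; the fingertips stand 11 mm ahead of it and the grasp point (between the pads) lies 8 mm behind it (tip_reach is the distance from the TCP to the fingertips, in m); z points along the fingers, y is the line along which they close (so a half turn about z gives the same grasp; the last joint's range is limited). The gripper opens to 85 mm and grips with 20 to 120 N. Pads are 22 mm wide; open, the fingers measure 114 mm over their backs; the gripper's body (76 mm by 85 mm) begins 54 mm behind the grasp point. The pads swing forward as they close: fully open they stand 13 mm farther back than shut.
Start: joints at [1.228, 0.332, -0.065, 1.46, 0.022, 1.35, -0.088], TCP at [0.197, -0.593, 0.242] pointing down, gripper open.
Joint ranges: [-2.6, 2.6], [-0.5, 2.12], [-1.47, 1.34], [0.16, 2.42], [-1.27, 4.41], [0.06, 2.06], [-2.6, 2.6]. Speed limits (rad/s): [2.22, 2.22, 2.79, 2.79, 3.14, 3.14, 3.14].

INTERFACE

Orientations are given as a unit quaternion [x, y, z, w].
In Python, from workcell import get_obs, camera, hand_in, tip_reach gives the robot as it stands. The module is installed in compiled form; this text tells all that it offers.
- The arm moves only by the tool move_arm, never from a script. Its argument "plan" is a list of rows, each an object with "delta_pos": the shift along the tool's x, y, z in m, a list of three; "turn": the turn, a rotation vector about the tool's x, y, z in rad, a list of three; "fingers": the closure, from 0 (fully open) to 1 (shut). A call has 1 to 12 rows; each row is the pose to reach, as a shift and turn from the pose commanded when the call began, along the tool's axes at that moment; what a row does not reach only later rows make up. A row lasts 1/8 s, in which the tool goes at most 62.5 mm and 10.7 degrees, less where a joint would pass 70% of its speed; a pose out of reach is approached as far as the arm can. A call with a gripper value outside its range is refused whole. The fingers move at their own pace and stop on an object; "force" is the grip in N (left out, the last holds). Time passes only in rows, so rows that repeat a pose let the fingers close. It gives the time, the measured TCP pose, the force, the opening and the grip force at its end, in the units of the state.
- get_obs(): the state, without advancing time (a new reading comes with each control period).
- camera(name): name is "side" or "top"; returns a dict with "color" (400x640x3 uint8, red, green, blue), "range_z" (400x640 float32, m along the optical axis (not along the pixel's ray), 0 where there is no reading), "fx", "fy", "cx", "cy" (pixels), "k1" (the pictures are not rectified: a ray, as slopes to the right and down, at radius r is drawn at 1 + k1 r^2 times it, then the intrinsics apply), "R" (3x3) and "t" (3): a world point X has camera coordinates R X + t. Camera axes: x right, y down, z forward; pixel columns grow to the right and rows downward; lengths in m; the calibration is good to about 2 mm. A picture is of the moment at which its call begins.
- hand_in(): hands the job in; it is judged then, once.
The state is a dict: "clock": time; "joint_pos": joint angles; "joint_velocities": joint speeds; "tau": joint torques, N m; "position": TCP position; "ee_rot": TCP orientation; "ft_force": force on the tool from outside, world axes, zero at the start; "torque": the same for the moment, N m; "grip_width": opening from 0.0 (shut) to 1.0 (fully open); "grasp_force": force on a finger pad.
Only numpy, scipy, OpenCV 4.12 (cv2) and the standard library are available. Lean on these libraries where they do the work, as an engineer would, in place of code of your own. Each camera call takes 0.05 s, during which the arm holds its last target. There are 200 camera calls.

TASK

Lift the clock pendulum out of its wooden cradle, lay its flat rod squarely across the steel edge of the blue balancing fulcrum, and feel for its balance point: how heavily the bob is loaded is not known. Keep hold of the pendulum until the edge carries it and it does not want to tip either way, then let go and leave it balancing there level and by itself; press only gently on the edge, never let the pendulum tip over, and leave the other things on the bench where they are.

Things in the scene. Friction and masses are not known exactly. Their poses are not given: they have to be found in the camera images.
- pendulum: Rigid clock pendulum, 371 mm long, lying along its y axis, z up. Origin on the rod's axis at half thickness. The rod is a flat steel bar 12 mm wide (x) and 8 mm thick (z) from y = -170 to +130 mm; a thinner end and a brass nut run on to y = +160; brass suspension parts from y = -168 to -211 mm. The rod and fittings without the bob weigh about 0.20 kg.
- bob_centre (a point): Centre of the pendulum's round brass bob (54 mm diameter, 20 mm thick, axis along z), at y = +105 mm on the pendulum. The bob is loaded with an unknown amount of lead, 0.13 to 0.44 kg, so the balance point of the whole pendulum lies somewhere between y = +26 and +67 mm; it cannot be seen.
- cradle: Fixed wooden cradle where the pendulum starts. Origin on the bench under the pendulum's origin, same axes. Two uprights 46 mm wide (x), 10 mm thick (y) at y = -80 and +143 mm, each with a notch 20 mm wide, open at the top: floor 38 mm, horns 51 mm above the bench, so the rod's axis lies 42 mm above the bench. Board 64 x 262 x 10 mm.
- fulcrum: Fixed blue cast fulcrum, base 84 (x) x 100 (y) x 14 mm with brass levelling screws, 70 mm high. Origin on the bench under its middle, z up. An upright steel blade stands on top; the body is 16 mm wide (y) 18 mm below the blade's top and about 42 mm at the foot.
- edge (a point): Middle of the blade's level flat top, the edge: 70 mm above the bench, 44 mm long (fulcrum's x), 8 mm wide (fulcrum's y). The pendulum's rod is to cross it along the fulcrum's y; it balances if its centre of mass lies within 4 mm of the edge's middle line.
- loupe: Black and orange loupe, 32 mm wide, 27 mm high, loose bystander. Origin under its middle.
- parts_tin: Round tin, 52 mm wide, 23 mm high, loose bystander. Origin under its middle.
- pen: Silver pen, 145 mm long, lying on the bench, loose bystander.
- tweezers: Steel tweezers, 150 mm long, lying on the bench near the robot, loose bystander.

How it is judged:
By the outcome, as a careful person would: the job done as asked, in the order asked, and still so for the second after the job is handed in, with the robot touching nothing.
It also fails if it takes over 67 s, if anything falls off the work surface, if the arm or the gripper's body presses on something with over 40 N, if the wrist force passes 120 N, or if a joint passes its speed limit or range.

## Working session

There is one attempt and no reset: what is moved stays moved. The work goes in short steps, Python scripts to look and compute and a tool call to move; the robot and the scene stay as the last step left them, time stands still between calls to the robot, and variables do not carry over. Pictures are saved under pics/ and viewed, at most 10 in all, crops included, and the job is handed in when it is done.

Besides the shell and the picture viewer there is one more tool, called as name(argument=value, ...), one argument or row to a line, values as JSON. move_arm: Moves the arm, as the interface text tells. Its arguments: {"type":"object","properties":{"plan":{"type":"array","items":{"type":"object","properties":{"delta_pos":{"type":"array","items":{"type":"number"}},"turn":{"type":"array","items":{"type":"number"}},"fingers":{"type":"number"}}}},"force":{"type":"number"}},"required":["plan"]}

```bash
mkdir -p pics; python3 - <<'E'
from workcell import get_obs,camera,tip_reach
import cv2,numpy as np,pickle
o=get_obs();print({k:np.round(v,3).tolist() for k,v in o.items()}, tip_reach if not callable(tip_reach) else tip_reach())
for n in("top","side"):
    c=camera(n);pickle.dump(c,open(n+'.pkl','wb'));cv2.imwrite(f'pics/{n}0.png',c['color'][:,:,::-1])
    print(n,c['fx'],c['cx'],c['cy'],c['k1'],c['R'],c['t'])
E
```

```text
{'clock': 0.0, 'joint_pos': [1.228, 0.333, -0.065, 1.461, 0.022, 1.35, -0.088], 'joint_velocities': [0.002, -0.0, 0.0, 0.001, -0.0, 0.0, -0.0], 'tau': [0.0, -62.544, 0.049, -39.159, 0.016, 0.01, 0.0], 'position': [0.196, -0.593, 0.242], 'ee_rot': [0.987, 0.159, -0.0, -0.001], 'ft_force': [0.144, -0.539, -0.62], 'torque': [-0.016, -0.01, 0.016], 'grasp_force': 0.0, 'grip_width': 1.002} 0.011
top 361.26267443357267 318.85273419949755 200.39637017042324 -0.04774866119057834 [[-0.02519209 -0.99954389 -0.01665437]
 [-0.98478971  0.02767829 -0.17153174]
 [ 0.17191446  0.01207981 -0.98503781]] [-0.05906225  0.52935915  1.1685411 ]
side 496.71188432604544 318.9616002217577 199.83920397681004 0.01698428021070525 [[ 0.99894225  0.0440991   0.01302506]
 [ 0.03601126 -0.57414191 -0.81796348]
 [-0.02859322  0.81756733 -0.57512267]] [-0.49916769 -0.00431326  1.44383882]
```

View pics/top0.png

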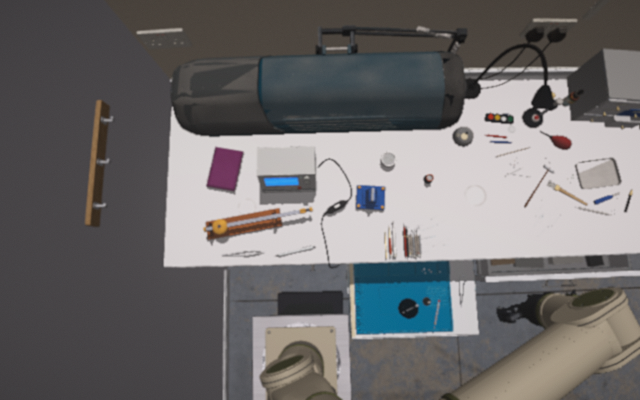

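View pics/side0.png

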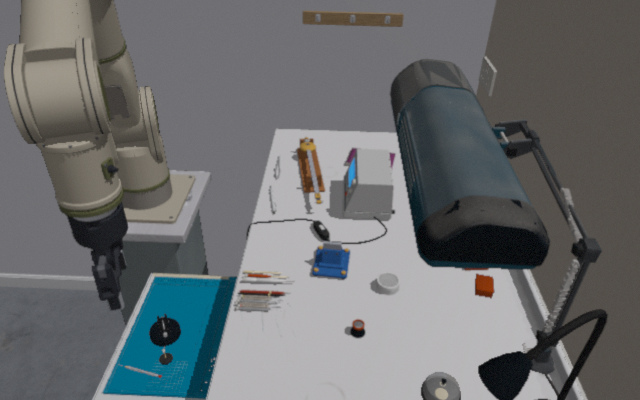

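Top: pendulum lies from the bob at (220,227) to the suspension at (312,212); fulcrum at (370,197), blade near vertical in the picture. Side: bob (308,147), suspension (319,198), fulcrum (331,262). Now I measure with crops and range.

```bash
cat > h.py <<'E'
import numpy as np,cv2,pickle
def ray(c,u,v):
    d=np.array([(u-c['cx'])/c['fx'],(v-c['cy'])/c['fy']]);s=d.copy()
    for _ in range(20): s=d/(1+c['k1']*(s@s))
    return -c['R'].T@c['t'], c['R'].T@np.array([*s,1])
def onz(c,u,v,z):
    o,d=ray(c,u,v);return o+d*(z-o[2])/d[2]
def cloud(c):
    v,u=np.indices(c['range_z'].shape);d=np.stack([(u-c['cx'])/c['fx'],(v-c['cy'])/c['fy']],-1);s=d.copy()
    for _ in range(15): s=d/(1+c['k1']*(s**2).sum(-1,keepdims=True))
    P=np.concatenate([s,np.ones_like(s[...,:1])],-1)*c['range_z'][...,None]
    return (P-c['t'])@c['R']
def proj(c,X):
    p=c['R']@np.array(X)+c['t'];s=p[:2]/p[2];s=s*(1+c['k1']*(s@s));return s[0]*c['fx']+c['cx'],s[1]*c['fy']+c['cy']
E
python3 - <<'E'
from h import *
T=pickle.load(open('top.pkl','rb'));S=pickle.load(open('side.pkl','rb'))
a=cv2.resize(T['color'][170:265,195:395],None,fx=4,fy=4,interpolation=cv2.INTER_CUBIC)
b=cv2.resize(S['color'][125:285,260:400],None,fx=3.75,fy=3.75,interpolation=cv2.INTER_CUBIC)
cv2.imwrite('pics/tc.png',a[:,:,::-1]);cv2.imwrite('pics/sc.png',b[:,:,::-1])
for n,c in(('T',T),('S',S)):
    X=cloud(c);hsv=cv2.cvtColor(c['color'],cv2.COLOR_RGB2HSV)
    m=(c['range_z']>0)
    def rep(l,k):
        k=k&m;P=X[k]
        if len(P):print(n,l,len(P),np.round(np.percentile(P,[2,50,98],axis=0),3).tolist())
    on=(X[...,0]>.3)&(X[...,0]<.8)&(X[...,2]>-.02)&(X[...,2]<.2)
    rep('blue',on&(abs(hsv[...,0].astype(int)-110)<12)&(hsv[...,1]>140)&(X[...,1]<0.0)&(X[...,1]>-.3))
    rep('brass',on&(abs(hsv[...,0].astype(int)-18)<6)&(hsv[...,1]>140)&(hsv[...,2]>170)&(X[...,1]>0.05))
    # big obstacles
    k=m&(X[...,0]>.25)&(X[...,0]<1.2)&(X[...,1]<.5)&(X[...,1]>-.6)&(X[...,2]>.2)
    rep('high',k)
    k=m&(X[...,0]>.4)&(X[...,0]<.65)&(X[...,1]<.35)&(X[...,1]>.0)&(X[...,2]>.07)&(X[...,2]<.3); rep('box',k)
    rep('bench',m&(X[...,0]>.4)&(X[...,0]<.6)&(X[...,1]<-.25)&(X[...,1]>-.35))
E
```

```text
T blue 346 [[0.504, -0.294, 0.009], [0.542, -0.239, 0.016], [0.589, -0.003, 0.08]]
T brass 121 [[0.433, 0.241, 0.043], [0.453, 0.258, 0.051], [0.47, 0.283, 0.055]]
T high 78533 [[0.275, -0.487, 0.217], [0.754, 0.467, 0.338], [1.021, 0.483, 0.666]]
T box 893 [[0.585, 0.003, 0.072], [0.611, 0.064, 0.117], [0.648, 0.123, 0.124]]
T bench 1595 [[0.403, -0.348, -0.005], [0.496, -0.301, 0.001], [0.596, -0.252, 0.05]]
S blue 755 [[0.503, -0.299, 0.011], [0.54, -0.268, 0.021], [0.579, -0.217, 0.057]]
S brass 29 [[0.451, 0.237, 0.044], [0.462, 0.248, 0.052], [0.472, 0.26, 0.055]]
S high 74174 [[0.314, -0.538, 0.213], [0.926, -0.182, 0.333], [1.021, 0.485, 0.584]]
S box 541 [[0.586, 0.003, 0.075], [0.616, 0.058, 0.119], [0.649, 0.12, 0.123]]
S bench 2943 [[0.405, -0.347, -0.002], [0.517, -0.297, 0.002], [0.594, -0.253, 0.065]]
```

View pics/tc.png

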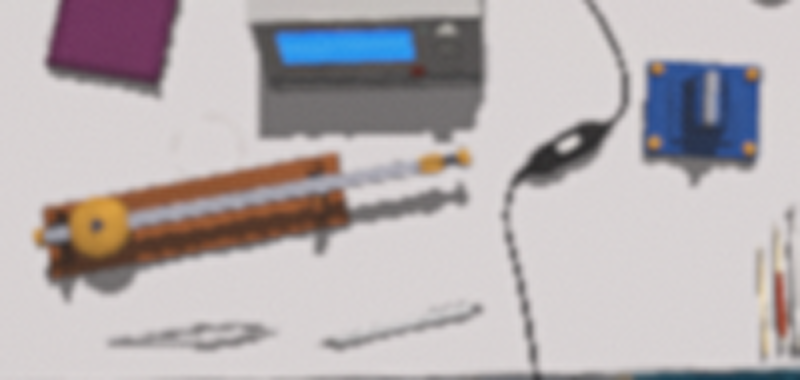

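View pics/sc.png

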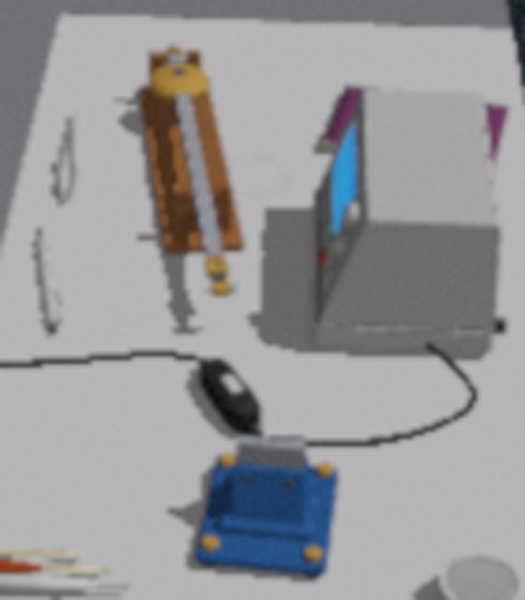

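```bash
python3 - <<'E'
from h import *
T=pickle.load(open('top.pkl','rb'));S=pickle.load(open('side.pkl','rb'))
t=lambda x,y:((x+.5)/4-.5+195,(y+.5)/4-.5+170)
s=lambda x,y:((x+.5)/3.75-.5+260,(y+.5)/3.75-.5+125)
def p(l,c,uv,z):
    P=onz(c,*uv,z);print(l,np.round(P,4));return P[:2]
# brass bob centroid masks + rod
for n,c,zz in(('T',T,.052),('S',S,.052)):
    hsv=cv2.cvtColor(c['color'],cv2.COLOR_RGB2HSV).astype(int);X=cloud(c)
    m=(abs(hsv[...,0]-20)<7)&(hsv[...,1]>130)&(hsv[...,2]>120)&(X[...,0]>.35)&(X[...,0]<.56)&(X[...,1]>-.1)&(X[...,1]<.35)&(X[...,2]>.03)
    k,L,st,ce=cv2.connectedComponentsWithStats(m.astype(np.uint8))
    for i in range(1,k):
        if st[i,4]>3:p(f'{n} brass {st[i,4]} {np.round(ce[i],1)}',c,ce[i],zz if st[i,4]>60 else .042)
b=p('bob T',T,t(97,225),.052);p('bob S',S,s(179,77),.052)
e=p('susp T',T,t(467,157),.042);p('susp S',S,s(222,290),.042)
r1=p('rod near bob T',T,t(140,218),.046);r2=p('rod end T',T,t(415,168),.046)
p('rodS a',S,s(184,100),.046);p('rodS b',S,s(213,248),.046)
print('len bob-susp',np.linalg.norm(b-e),'yaws',[np.degrees(np.arctan2(*(q[1::-1]-w[1::-1])[::1])) for q,w in((b,e),(r1,r2))])
print('blade');p('T far',T,t(712,71),.07);p('T near',T,t(711,125),.07);p('T mid',T,t(711,97),.07)
p('S l',S,s(238,442),.07);p('S r',S,s(306,439),.07)
q=[p('scr',T,t(*a),.016) for a in((657,69),(752,73),(655,143),(749,148))]
print('mean',np.mean(q,0),[p('scrS',S,s(*a),.016) for a in((228,461),(325,468),(210,541),(313,552))])
E
```

```text
T brass 14 [302.6 210.4] [ 0.4958 -0.0179  0.042 ]
T brass 161 [219.5 226.3] [0.4484 0.2595 0.052 ]
S brass 86 [307.6 146.1] [0.4513 0.2491 0.052 ]
S brass 15 [317.4 195.6] [ 0.4955 -0.0156  0.042 ]
S brass 9 [318.4 201.3] [ 0.4996 -0.0432  0.042 ]
bob T [0.4497 0.2617 0.052 ]
bob S [0.4501 0.2552 0.052 ]
susp T [ 0.5    -0.0473  0.042 ]
susp S [ 0.5008 -0.0461  0.042 ]
rod near bob T [0.4553 0.2272 0.046 ]
rod end T [ 0.4913 -0.0037  0.046 ]
rodS a [0.4563 0.226  0.046 ]
rodS b [0.4918 0.0025 0.046 ]
len bob-susp 0.3129956202254392 yaws [np.float64(99.24396991689154), np.float64(98.85137793432845)]
blade
T far [ 0.562  -0.2523  0.07  ]
T near [ 0.5167 -0.2492  0.07  ]
T mid [ 0.5401 -0.2504  0.07  ]
S l [ 0.5198 -0.2516  0.07  ]
S r [ 0.5629 -0.246   0.07  ]
scr [ 0.5763 -0.2124  0.016 ]
scr [ 0.5704 -0.2944  0.016 ]
scr [ 0.5116 -0.2079  0.016 ]
scr [ 0.505  -0.2881  0.016 ]
scrS [ 0.5124 -0.2074  0.016 ]
scrS [ 0.5774 -0.2107  0.016 ]
scrS [ 0.5042 -0.2859  0.016 ]
scrS [ 0.5697 -0.2922  0.016 ]
mean [ 0.54081927 -0.25069519] [array([ 0.51235197, -0.20740547]), array([ 0.57741746, -0.21070188]), array([ 0.50415351, -0.28591056]), array([ 0.56974213, -0.29220446])]
```

Everything is consistent: bob to suspension is 313 mm against 316, and the blade is 44–45 mm. I take the pendulum origin as (0.466, 0.157) at yaw 99°, and the edge as (0.5405, -0.250) at yaw about -4.8°. Moving towards the pendulum through a waypoint.

move_arm(
  plan=[
    {"delta_pos": [0.03,-0.02,0],"turn": [0,0,-0.1],"fingers": 0},
    {"delta_pos": [0.08,-0.056,0],"turn": [0,0,-0.25],"fingers": 0},
    {"delta_pos": [0.13,-0.092,0],"turn": [0,0,-0.4],"fingers": 0},
    {"delta_pos": [0.18,-0.127,0],"turn": [0,0,-0.55],"fingers": 0},
    {"delta_pos": [0.23,-0.162,0],"turn": [0,0,-0.7],"fingers": 0},
    {"delta_pos": [0.28,-0.198,0],"turn": [0,0,-0.85],"fingers": 0},
    {"delta_pos": [0.32,-0.24,0],"turn": [0,0,-1.0],"fingers": 0},
    {"delta_pos": [0.35,-0.29,0.01],"turn": [0,0,-1.1],"fingers": 0},
    {"delta_pos": [0.37,-0.345,0.02],"turn": [0,0,-1.2],"fingers": 0},
    {"delta_pos": [0.39,-0.4,0.03],"turn": [0,0,-1.3],"fingers": 0},
    {"delta_pos": [0.415,-0.455,0.05],"turn": [0,0,-1.408],"fingers": 0},
    {"delta_pos": [0.44,-0.505,0.07],"turn": [0,0,-1.408],"fingers": 0},
  ],
)

```text
clock: 1.6
position: [0.4552, 0.0261, 0.1719]
ee_rot: [0.649, 0.761, -0.0, 0.001]
ft_force: [0.8, -1.0, -0.6]
grip_width: 1.001
grasp_force: 0.0
```

move_arm(
  plan=[
    {"delta_pos": [0.05,0.012,0.01],"turn": [0,0,0],"fingers": 0},
    {"delta_pos": [0.1,0.024,0.03],"turn": [0,0,0],"fingers": 0},
    {"delta_pos": [0.1286,0.0313,0.05],"turn": [0,0,0],"fingers": 0},
    {"delta_pos": [0.1286,0.0313,0.06],"turn": [0,0,0],"fingers": 0},
    {"delta_pos": [0.1286,0.0313,0.06],"turn": [0,0,0],"fingers": 0},
    {"delta_pos": [0.1286,0.0313,0.06],"turn": [0,0,0],"fingers": 0},
  ],
)

```text
clock: 2.35
position: [0.4667, 0.1551, 0.1128]
ee_rot: [0.65, 0.76, -0.0, 0.0]
ft_force: [0.9, -0.2, -0.5]
grip_width: 0.997
grasp_force: 0.0
```

```bash
python3 - <<'E'
from workcell import get_obs,camera
from h import *
import json
F=[];M=[]
for i in range(12):
    c=camera('side' if i else 'top');o=get_obs();F.append(o['ft_force']);M.append(o['torque'])
F=np.array(F);M=np.array(M)
print(F.mean(0),F.std(0),M.mean(0),M.std(0),o['position'],o['ee_rot'],o['clock'],o['joint_pos'])
json.dump([F.mean(0).tolist(),M.mean(0).tolist()],open('tare.json','w'))
b=cv2.resize(c['color'][125:225,240:380],None,fx=4,fy=4,interpolation=cv2.INTER_CUBIC);cv2.imwrite('pics/g1.png',b[:,:,::-1])
E
```

```text
[-0.02501318  0.02473933 -0.03667765] [0.43697779 0.51392841 0.430193  ] [0.00630846 0.02383478 0.00260346] [0.03048622 0.03124383 0.03499836] [0.46623906 0.15632348 0.1123056 ] [ 6.49461496e-01  7.60394479e-01 -1.01949337e-05  3.59737706e-05] 2.95 [ 0.343728    0.26080289 -0.83860942  1.92322429  0.22266872  1.0526319
 -0.4323818 ]
```

View pics/g1.png

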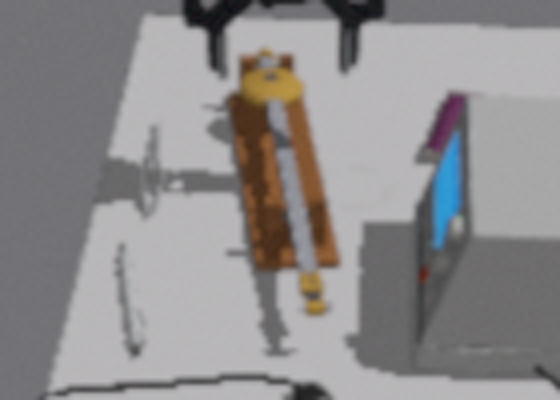

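The open fingers straddle the rod line, at (215,60) and (350,60) in the crop. The tare is about zero. Descend and grip.

move_arm(
  plan=[
    {"delta_pos": [0,0,0.03],"turn": [0,0,0],"fingers": 0},
    {"delta_pos": [0,0,0.06],"turn": [0,0,0],"fingers": 0},
    {"delta_pos": [0,0,0.078],"turn": [0,0,0],"fingers": 0},
    {"delta_pos": [0,0,0.078],"turn": [0,0,0],"fingers": 0.5},
    {"delta_pos": [0,0,0.078],"turn": [0,0,0],"fingers": 0.75},
    {"delta_pos": [0,0,0.078],"turn": [0,0,0],"fingers": 1},
    {"delta_pos": [0,0,0.078],"turn": [0,0,0],"fingers": 1},
    {"delta_pos": [0,0,0.078],"turn": [0,0,0],"fingers": 1},
    {"delta_pos": [0,0,0.078],"turn": [0,0,0],"fingers": 1},
    {"delta_pos": [0,0,0.078],"turn": [0,0,0],"fingers": 1},
  ],
  force=110,
)

```text
clock: 4.2
position: [0.4669, 0.1564, 0.0352]
ee_rot: [0.65, 0.76, 0.0, 0.001]
ft_force: [-1.9, -0.4, 8.0]
grip_width: 0.108
grasp_force: 107.5
```

move_arm(
  plan=[
    {"delta_pos": [0,0,-0.01],"turn": [0,0,0],"fingers": 1},
    {"delta_pos": [0,0,-0.025],"turn": [0,0,0],"fingers": 1},
    {"delta_pos": [0,0,-0.045],"turn": [0,0,0],"fingers": 1},
    {"delta_pos": [0,0,-0.07],"turn": [0,0,0],"fingers": 1},
    {"delta_pos": [0,0,-0.09],"turn": [0,0,0],"fingers": 1},
    {"delta_pos": [0,0,-0.1],"turn": [0,0,0],"fingers": 1},
    {"delta_pos": [0,0,-0.1],"turn": [0,0,0],"fingers": 1},
    {"delta_pos": [0,0,-0.1],"turn": [0,0,0],"fingers": 1},
  ],
)

```text
clock: 5.2
position: [0.4658, 0.1561, 0.1337]
ee_rot: [0.649, 0.76, -0.0, -0.0]
ft_force: [-0.1, 0.1, -5.4]
grip_width: 0.109
grasp_force: 107.6
```

```bash
cat > feel.py <<'E'
from workcell import get_obs,camera
from h import *
def feel(n=20,name='side'):
    F=[];M=[]
    for i in range(n):
        c=camera(name);o=get_obs();F.append(o['ft_force']);M.append(o['torque'])
    F=np.mean(F,0);M=np.mean(M,0)
    print('F',F.round(3),'M',M.round(4),'pos',np.round(o['position'],4),'q',np.round(o['ee_rot'],4),'t',o['clock'],'grip',o['grip_width'],o['grasp_force'])
    q=o['ee_rot'];yaw=2*np.arctan2(q[1],q[0]);x=np.array([np.cos(yaw),np.sin(yaw),0]);y=np.array([np.sin(yaw),-np.cos(yaw),0])
    print('yaw',np.degrees(yaw),'M tool x,y',M@x,M@y)
    return F,M,c
E
python3 - <<'E'
from feel import *
F,M,c=feel(30)
t=camera('top')
pickle.dump((c,t),open('lift.pkl','wb'))
a=cv2.resize(c['color'][110:230,240:400],None,fx=4,fy=4,interpolation=cv2.INTER_CUBIC)
cv2.imwrite('pics/l1.png',a[:,:,::-1])
E
```

```text
F [ 0.062  0.046 -5.642] M [-0.3493 -0.0556 -0.0034] pos [0.4663 0.1563 0.1343] q [0.6495 0.7604 0.     0.    ] t 6.7 grip 0.11237402088956965 107.58488774299622
yaw 98.99635379810303 M tool x,y -0.0002788516074847744 -0.35373768370275877
```

View pics/l1.png

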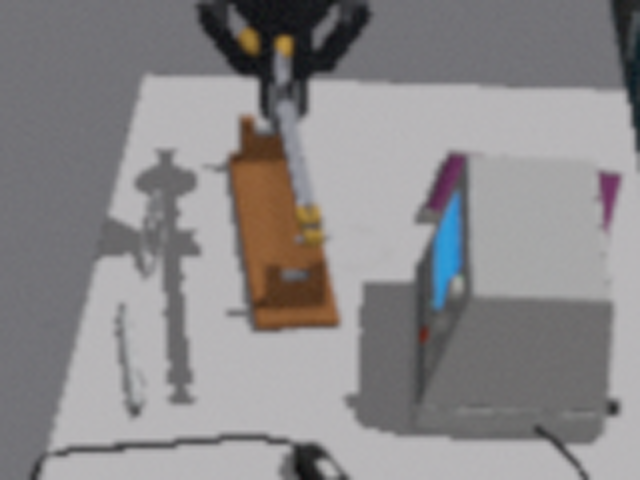

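The pendulum is lifted and weighs 5.64 N, with a moment arm of about 62 mm towards the bob. Next I check pitch, and the bob and suspension positions, in the lifted pose.

```bash
python3 - <<'E'
from h import *
S,T=pickle.load(open('lift.pkl','rb'))
for n,c in(('T',T),('S',S)):
    hsv=cv2.cvtColor(c['color'],cv2.COLOR_RGB2HSV).astype(int);X=cloud(c)
    m=(abs(hsv[...,0]-20)<7)&(hsv[...,1]>130)&(hsv[...,2]>120)&(X[...,0]>.35)&(X[...,0]<.56)&(X[...,1]>-.1)&(X[...,1]<.36)&(X[...,2]>.08)
    k,L,st,ce=cv2.connectedComponentsWithStats(m.astype(np.uint8))
    for i in range(1,k):
        if st[i,4]>3:
            P=X[L==i];print(n,st[i].tolist(),ce[i].round(1),np.median(P,0).round(4),onz(c,*ce[i],.142).round(4))
    # steel rod points from range: profile of height along the rod
    d=np.array([-.1564,.9877]);q=(X[...,:2]-[.4663,.1563]);s=q@d;w=q@[d[1],-d[0]]
    for a in np.arange(-.21,.16,.03):
        k=(abs(s-a)<.015)&(abs(w)<.02)&(X[...,2]>.09)&(X[...,2]<.17)
        if k.sum()>2:print(n,round(a,2),k.sum(),np.median(X[k][:,2]).round(4),np.median(w[k]).round(4))
a=cv2.resize(T['color'][190:250,190:330],None,fx=5,fy=5,interpolation=cv2.INTER_CUBIC)
cv2.imwrite('pics/l2.png',a[:,:,::-1])
E
```

```text
T [308, 203, 3, 4, 7] [308.9 204.6] [ 0.4964 -0.0439  0.1512] [ 0.4985 -0.0432  0.142 ]
T [299, 205, 5, 4, 19] [300.9 206.4] [ 0.4929 -0.0194  0.151 ] [ 0.4934 -0.0185  0.142 ]
T -0.21 23 0.1491 -0.0014
T -0.18 48 0.1498 -0.0018
T -0.15 41 0.1489 -0.0021
T -0.12 41 0.1482 -0.0017
T -0.09 42 0.1469 -0.0014
T -0.06 40 0.1462 -0.0023
T -0.03 41 0.1462 -0.0017
T 0.0 6 0.1448 -0.0058
T 0.15 10 0.1434 -0.0063
S [300, 118, 4, 4, 12] [301.8 119.6] [0.4337 0.2455 0.148 ] [0.4325 0.2558 0.142 ]
S [309, 119, 4, 5, 13] [310.7 120.7] [0.4622 0.2423 0.1472] [0.4609 0.25   0.142 ]
S [314, 162, 5, 4, 16] [315.9 163.7] [ 0.4909 -0.0261  0.1513] [ 0.4899 -0.0091  0.142 ]
S [316, 168, 4, 3, 10] [317.7 168.8] [ 0.4973 -0.0486  0.1508] [ 0.496  -0.0351  0.142 ]
S -0.21 28 0.1508 -0.0026
S -0.18 34 0.1513 -0.0022
S -0.15 27 0.1508 -0.0028
S -0.12 26 0.1495 -0.0033
S -0.09 21 0.1485 -0.0029
S -0.06 23 0.1483 -0.0036
S -0.03 23 0.1472 -0.0028
S 0.0 117 0.1487 -0.0017
S 0.03 10 0.1457 0.0008
S 0.06 6 0.1445 0.001
S 0.09 25 0.1471 0.0035
```

The rod sags about 1.5° bob-down in the pads, and it sits about 2 mm off the TCP axis. Carry it to above the fulcrum, turned to yaw 85°.

move_arm(
  plan=[
    {"delta_pos": [-0.015,0,0],"turn": [0,0,0],"fingers": 1},
    {"delta_pos": [-0.045,0,0],"turn": [0,0,0.02],"fingers": 1},
    {"delta_pos": [-0.09,-0.001,0],"turn": [0,0,0.05],"fingers": 1},
    {"delta_pos": [-0.14,-0.001,0],"turn": [0,0,0.08],"fingers": 1},
    {"delta_pos": [-0.19,-0.002,0],"turn": [0,0,0.11],"fingers": 1},
    {"delta_pos": [-0.24,-0.002,0],"turn": [0,0,0.14],"fingers": 1},
    {"delta_pos": [-0.29,-0.003,0],"turn": [0,0,0.17],"fingers": 1},
    {"delta_pos": [-0.34,-0.003,0],"turn": [0,0,0.2],"fingers": 1},
    {"delta_pos": [-0.39,-0.004,0],"turn": [0,0,0.225],"fingers": 1},
    {"delta_pos": [-0.43,-0.005,0],"turn": [0,0,0.241],"fingers": 1},
    {"delta_pos": [-0.46,-0.005,0],"turn": [0,0,0.241],"fingers": 1},
    {"delta_pos": [-0.4736,-0.005,0],"turn": [0,0,0.241],"fingers": 1},
  ],
)

```text
clock: 8.25
position: [0.5343, -0.3152, 0.1338]
ee_rot: [0.737, 0.676, -0.0, -0.0]
ft_force: [0.3, 0.2, -5.4]
grip_width: 0.111
grasp_force: 107.6
```

move_arm(
  plan=[
    {"delta_pos": [0,0,0.01],"turn": [0,0,0],"fingers": 1},
    {"delta_pos": [0,0,0.02],"turn": [0,0,0],"fingers": 1},
    {"delta_pos": [0,0,0.02],"turn": [0,0,0],"fingers": 1},
    {"delta_pos": [0,0,0.02],"turn": [0,0,0],"fingers": 1},
    {"delta_pos": [0,0,0.02],"turn": [0,0,0],"fingers": 1},
  ],
)

```text
clock: 8.88
position: [0.5357, -0.312, 0.1148]
ee_rot: [0.736, 0.677, 0.0, 0.0]
ft_force: [-0.7, -0.3, -5.5]
grip_width: 0.11
grasp_force: 107.6
```

```bash
python3 - <<'E'
from feel import *
F,M,c=feel(30)
t=camera('top')
pickle.dump((c,t),open('over.pkl','wb'))
a=cv2.resize(c['color'][160:310,250:400],None,fx=3.9,fy=3.9,interpolation=cv2.INTER_CUBIC)
b=cv2.resize(t['color'][160:235,310:510],None,fx=3.9,fy=3.9,interpolation=cv2.INTER_CUBIC)
im=np.zeros((590,790,3),np.uint8);im[:585,:585]=a
cv2.imwrite('pics/o1.png',a[:,:,::-1])
cv2.imwrite('pics/o2.png',b[:,:,::-1])
S,T=c,t
for n,c in(('T',T),('S',S)):
    hsv=cv2.cvtColor(c['color'],cv2.COLOR_RGB2HSV).astype(int);X=cloud(c)
    p=get_obs()['position'];y=np.radians(85.2);d=np.array([np.cos(y),np.sin(y)]);q=(X[...,:2]-p[:2]);s=q@d;w=q@[d[1],-d[0]]
    for a in np.arange(-.21,.16,.03):
        k=(abs(s-a)<.015)&(abs(w)<.02)&(X[...,2]>.09)&(X[...,2]<.15)
        if k.sum()>2:print(n,round(a,2),k.sum(),np.median(X[k][:,2]).round(4),np.median(w[k]).round(4))
    m=(abs(hsv[...,0]-20)<7)&(hsv[...,1]>130)&(hsv[...,2]>120)&(abs(w)<.05)&(abs(s)<.25)&(X[...,2]>.08)
    k,L,st,ce=cv2.connectedComponentsWithStats(m.astype(np.uint8))
    for i in range(1,k):
        if st[i,4]>3: print(n,st[i,4],ce[i].round(1),s[L==i].mean().round(4),w[L==i].mean().round(4))
E
```

```text
F [-0.054  0.078 -5.843] M [-0.3473  0.0332 -0.0015] pos [ 0.5354 -0.3122  0.1143] q [ 0.7362  0.6768 -0.      0.    ] t 10.375 grip 0.10584674828929297 107.5593101978302
yaw 85.1853308167262 M tool x,y 0.0038836203201722506 -0.3488926928433031
T -0.21 19 0.1311 -0.0015
T -0.18 39 0.1304 -0.0025
T -0.15 18 0.1301 -0.0027
T 0.0 13 0.1228 -0.012
T 0.03 38 0.1237 -0.0025
T 0.06 40 0.1235 -0.0023
T 0.09 89 0.1263 -0.0024
T 0.12 106 0.1266 -0.0006
T 0.15 34 0.1212 -0.0023
T 160 [360.4 190.6] 0.1069 -0.0033
T 15 [451. 195.] -0.1762 -0.0026
T 6 [459.2 195.2] -0.2018 -0.0018
S -0.21 60 0.1304 -0.0022
S -0.18 101 0.1314 -0.0021
S -0.15 65 0.1302 -0.0024
S -0.12 64 0.1293 -0.0018
S -0.09 61 0.1282 -0.002
S -0.06 57 0.1278 -0.0021
S -0.03 50 0.1272 -0.002
S 0.0 204 0.1285 -0.0022
S 0.03 29 0.1257 -0.0035
S 0.06 11 0.1244 -0.0053
S 39 [318.9 298.6] -0.18 -0.0008
S 25 [316.8 309.2] -0.2071 -0.0013
```

View pics/o1.png

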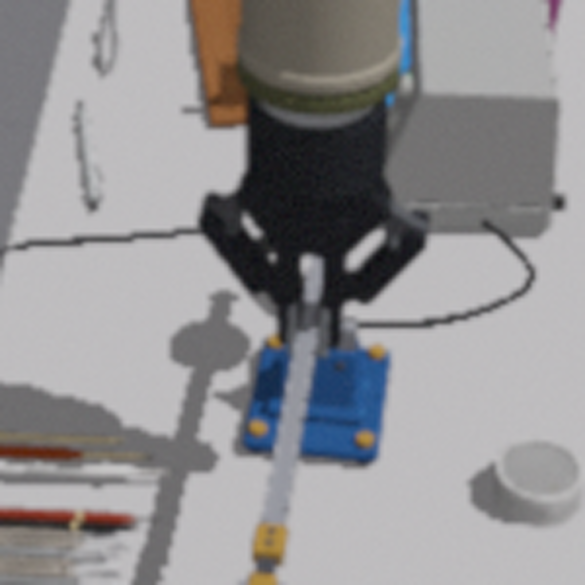

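Side view: the rod passes over the fulcrum with its tail toward (265,560), and nothing else is touched. The bob is at s≈105 mm from the grip and the estimated balance point is about 61–62 mm. Lower slowly.

move_arm(
  plan=[
    {"delta_pos": [0,0,0.01],"turn": [0,0,0],"fingers": 1},
    {"delta_pos": [0,0,0.02],"turn": [0,0,0],"fingers": 1},
    {"delta_pos": [0,0,0.03],"turn": [0,0,0],"fingers": 1},
    {"delta_pos": [0,0,0.04],"turn": [0,0,0],"fingers": 1},
    {"delta_pos": [0,0,0.042],"turn": [0,0,0],"fingers": 1},
    {"delta_pos": [0,0,0.043],"turn": [0,0,0],"fingers": 1},
    {"delta_pos": [0,0,0.044],"turn": [0,0,0],"fingers": 1},
    {"delta_pos": [0,0,0.044],"turn": [0,0,0],"fingers": 1},
  ],
)

```text
clock: 11.42
position: [0.5355, -0.3123, 0.0705]
ee_rot: [0.736, 0.677, 0.0, 0.0]
ft_force: [0.1, 1.1, -5.8]
grip_width: 0.111
grasp_force: 107.6
```

move_arm(
  plan=[
    {"delta_pos": [0,0,0.0005],"turn": [0,0,0],"fingers": 1},
    {"delta_pos": [0,0,0.001],"turn": [0,0,0],"fingers": 1},
    {"delta_pos": [0,0,0.001],"turn": [0,0,0],"fingers": 1},
  ],
)

```text
clock: 11.8
position: [0.5353, -0.3123, 0.0693]
ee_rot: [0.736, 0.677, -0.0, 0.0]
ft_force: [1.1, -0.1, -6.0]
grip_width: 0.114
grasp_force: 107.6
```

move_arm(
  plan=[
    {"delta_pos": [0,0,0.0005],"turn": [0,0,0],"fingers": 1},
    {"delta_pos": [0,0,0.001],"turn": [0,0,0],"fingers": 1},
    {"delta_pos": [0,0,0.001],"turn": [0,0,0],"fingers": 1},
  ],
)

```text
clock: 12.18
position: [0.5354, -0.3124, 0.0685]
ee_rot: [0.736, 0.677, -0.0, 0.0]
ft_force: [-1.8, -0.4, -3.9]
grip_width: 0.109
grasp_force: 107.8
```

```bash
python3 - <<'E'
from feel import *
feel(6)
E
```

```text
F [-0.202 -0.399 -3.725] M [-0.2729  0.1427  0.014 ] pos [ 0.5354 -0.3123  0.0684] q [ 7.362e-01  6.768e-01 -0.000e+00  1.000e-04] t 12.475 grip 0.11033007929629134 107.8034520149231
yaw 85.18379073370902 M tool x,y 0.11932624754279064 -0.28393509192047683
```

```bash
python3 - <<'E'
from feel import *
F,M,c=feel(20)
E
```

```text
F [-0.124 -0.884 -3.149] M [-0.3331  0.0535  0.0064] pos [ 0.5354 -0.3123  0.0684] q [7.362e-01 6.768e-01 0.000e+00 1.000e-04] t 13.475 grip 0.10873847100370056 107.84240484237671
yaw 85.18602732564915 M tool x,y 0.025355439627096046 -0.3364487997074559
```

Contact is made and the edge now carries about 2.6 N. The moment is evidently referred to a point about 0.165 m up the wrist, so I'll correct for lateral force. Lower until the edge carries it all.

move_arm(
  plan=[
    {"delta_pos": [0,0,0.0004],"turn": [0,0,0],"fingers": 1},
    {"delta_pos": [0,0,0.0007],"turn": [0,0,0],"fingers": 1},
    {"delta_pos": [0,0,0.0007],"turn": [0,0,0],"fingers": 1},
  ],
)

```text
clock: 13.85
position: [0.5354, -0.3124, 0.0678]
ee_rot: [0.736, 0.677, -0.0, 0.0]
ft_force: [-0.7, -0.6, -0.8]
grip_width: 0.11
grasp_force: 108.1
```

```bash
python3 - <<'E'
from feel import *
F,M,c=feel(25)
X=cloud(c);p=get_obs()['position'];y=np.radians(85.2);d=np.array([np.cos(y),np.sin(y)]);q=(X[...,:2]-p[:2]);s=q@d;w=q@[d[1],-d[0]]
k=(s<-.03)&(s>-.16)&(abs(w+.002)<.006)&(abs(X[...,2]-.08)<.02);print('pitch',np.polyfit(s[k],X[k][:,2],1))
E
```

```text
F [-0.352 -1.963 -1.041] M [-0.4681  0.0427  0.0054] pos [ 0.5354 -0.3123  0.0677] q [ 7.362e-01  6.768e-01 -0.000e+00  1.000e-04] t 15.1 grip 0.10528437786274641 108.12964797019958
yaw 85.1855902414571 M tool x,y 0.0032286514352536724 -0.4700460029977508
pitch [-0.0100119   0.07885303]
```

move_arm(
  plan=[
    {"delta_pos": [-0.0003,0,0],"turn": [0,0,0],"fingers": 1},
    {"delta_pos": [-0.0003,0,0],"turn": [0,0,0],"fingers": 1},
  ],
)

```text
clock: 15.35
position: [0.5354, -0.3124, 0.0676]
ee_rot: [0.736, 0.677, 0.0, -0.0]
ft_force: [0.0, -2.1, -0.7]
grip_width: 0.111
grasp_force: 108.1
```

```bash
python3 - <<'E'
from feel import *
F,M,c=feel(15)
E
```

```text
F [ 0.277 -0.583 -0.795] M [-0.213  -0.063  -0.0316] pos [ 0.5354 -0.3124  0.0676] q [ 7.361e-01  6.769e-01  1.000e-04 -0.000e+00] t 16.1 grip 0.11161480980812548 108.1368362903595
yaw 85.19849590189664 M tool x,y -0.08062627337541822 -0.20700145055154193
```

move_arm(
  plan=[
    {"delta_pos": [-0.0001,0,0.0002],"turn": [0,0,0],"fingers": 1},
    {"delta_pos": [-0.0001,0,0.0002],"turn": [0,0,0],"fingers": 1},
    {"delta_pos": [-0.0001,0,0.0002],"turn": [0,0,0],"fingers": 1},
  ],
)

```text
clock: 16.48
position: [0.5354, -0.3125, 0.0675]
ee_rot: [0.736, 0.677, 0.0, -0.0]
ft_force: [0.2, 1.0, -0.9]
grip_width: 0.112
grasp_force: 108.2
```

```bash
cat > feel2.py <<'E'
from feel import *
def pitch(c,p,yaw=85.2,zr=.08):
    X=cloud(c);y=np.radians(yaw);d=np.array([np.cos(y),np.sin(y)]);q=(X[...,:2]-p[:2]);s=q@d;w=q@[d[1],-d[0]]
    k=(s<-.03)&(s>-.16)&(abs(w+.002)<.005)&(abs(X[...,2]-zr)<.02)&(c['range_z']>0);return np.polyfit(s[k],X[k][:,2],1)
def feel2(n):
    R=[]
    for i in range(n):
        c=camera('side');o=get_obs();R.append([*o['ft_force'],*o['torque'],*o['tau'],*pitch(c,o['position'])])
    R=np.array(R);m=R.mean(0).round(4);s=R.std(0).round(4)
    print('F',m[:3],'M',m[3:6],'pitch',m[13:],s[13:]);print('tau',m[6:13],s[6:13]);print(np.round(o['position'],4),o['joint_pos'],o['clock'])
E
python3 - <<'E'
from feel2 import *
S,T=pickle.load(open('over.pkl','rb'));print('air',pitch(S,[.5354,-.3122],zr=.125))
feel2(12)
E
```

```text
air [-0.0264496   0.12636618]
F [ 0.4165  1.9374 -0.5941] M [ 0.342  -0.1019 -0.0251] pitch [-0.0017  0.0793] [0.0023 0.0002]
tau [ 1.09140e+00 -6.62681e+01 -7.20910e+00 -3.40740e+01  5.33100e-01
  4.40000e-03  2.14000e-02] [0.2236 0.0512 0.2263 0.0949 0.1117 0.0147 0.0015]
[ 0.5354 -0.3124  0.0674] [ 0.83872372  0.52092528 -0.49461457  1.63684411  0.27501624  1.05371525
  0.17877415] 17.075
```

The edge now carries 5.15 N of about 5.74 N, and the pitch is nearly level. A sideways strain of about 2 N remains, so I relieve it and take up the last of the weight.

move_arm(
  plan=[
    {"delta_pos": [0.0001,0,0.0001],"turn": [0,0,0],"fingers": 1},
    {"delta_pos": [0.0002,0,0.0001],"turn": [0,0,0],"fingers": 1},
    {"delta_pos": [0.0002,0,0.0001],"turn": [0,0,0],"fingers": 1},
    {"delta_pos": [0.0002,0,0.0001],"turn": [0,0,0],"fingers": 1},
    {"delta_pos": [0.0002,0,0.0001],"turn": [0,0,0],"fingers": 1},
    {"delta_pos": [0.0002,0,0.0001],"turn": [0,0,0],"fingers": 1},
  ],
)

```text
clock: 17.82
position: [0.5354, -0.3124, 0.0673]
ee_rot: [0.736, 0.677, 0.0, 0.0]
ft_force: [0.9, 2.7, 0.4]
grip_width: 0.113
grasp_force: 108.2
```

```bash
python3 - <<'E'
from feel2 import *
feel2(10)
E
```

```text
F [ 0.5865  2.1004 -0.0733] M [ 0.4548 -0.1301 -0.0313] pitch [-0.0002  0.0792] [0.0026 0.0003]
tau [ 1.39170e+00 -6.61539e+01 -6.86370e+00 -3.40154e+01  6.95100e-01
  2.15000e-02  3.01000e-02] [0.0122 0.0036 0.013  0.0096 0.0057 0.0067 0.0014]
[ 0.5354 -0.3124  0.0673] [ 0.83857541  0.52086407 -0.49452647  1.63705207  0.27518455  1.05346701
  0.17838074] 18.325
```

move_arm(
  plan=[
    {"delta_pos": [0.0002,0,0],"turn": [0,0,0],"fingers": 1},
    {"delta_pos": [0.0002,0,0],"turn": [0,0,0],"fingers": 1},
    {"delta_pos": [0.0002,0,0],"turn": [0,0,0],"fingers": 1},
    {"delta_pos": [0.0002,0,0],"turn": [0,0,0],"fingers": 1},
    {"delta_pos": [0.0002,0,0],"turn": [0,0,0],"fingers": 1},
    {"delta_pos": [0.0002,0,0],"turn": [0,0,0],"fingers": 1},
  ],
)

```text
clock: 19.08
position: [0.5353, -0.3124, 0.0673]
ee_rot: [0.736, 0.677, -0.0, 0.0]
ft_force: [0.7, 0.6, 1.5]
grip_width: 0.113
grasp_force: 108.3
```

```bash
python3 - <<'E'
from feel2 import *
feel2(6)
E
```

```text
F [ 0.7219  0.2141 -0.0118] M [ 0.0556 -0.1247 -0.0306] pitch [-0.0002  0.0792] [0.002  0.0002]
tau [ 3.47800e-01 -6.58180e+01 -7.90170e+00 -3.33502e+01  1.70200e-01
  1.96900e-01  4.15000e-02] [0.0741 0.0253 0.0731 0.0446 0.0367 0.01   0.0004]
[ 0.5354 -0.3124  0.0674] [ 0.83845658  0.52069245 -0.49445269  1.6372255   0.27532301  1.05333094
  0.17808667] 19.375
```

The edge carries the full weight with N≈W, and the residual force, moment and pitch are all about zero. Guarded release: soften the grip, then open a crack.

move_arm(
  plan=[
    {"delta_pos": [0,0,0],"turn": [0,0,0],"fingers": 1},
    {"delta_pos": [0,0,0],"turn": [0,0,0],"fingers": 1},
    {"delta_pos": [0,0,0],"turn": [0,0,0],"fingers": 0.83},
  ],
  force=20,
)

```text
clock: 19.75
position: [0.5352, -0.3123, 0.0672]
ee_rot: [0.736, 0.677, -0.0, -0.0]
ft_force: [-0.1, 0.1, -0.1]
grip_width: 0.167
grasp_force: 0.0
```

```bash
python3 - <<'E'
from feel2 import *
feel2(2)
o=get_obs();print(o['grip_width'],o['grasp_force'])
E
```

```text
F [-0.1357 -0.0526  0.1145] M [ 0.0063 -0.002   0.0402] pitch [-0.0127  0.0802] [0.0013 0.0001]
tau [-6.00000e-04 -6.58660e+01 -8.26480e+00 -3.36136e+01  1.71000e-02
 -5.00000e-04 -2.00000e-04] [0.0032 0.0067 0.0036 0.0102 0.0001 0.0037 0.0004]
[ 0.5352 -0.3123  0.0673] [ 0.83846411  0.52072544 -0.49453417  1.63740687  0.27521392  1.05351831
  0.17810041] 19.85
0.17159517792095122 0.0
```

It is beginning to tip bob-down (pitch -0.013), so I catch it at once.

move_arm(
  plan=[
    {"delta_pos": [0,0,0],"turn": [0,0,0],"fingers": 1},
    {"delta_pos": [0,0,0],"turn": [0,0,0],"fingers": 1},
  ],
  force=110,
)

```text
clock: 20.1
position: [0.5353, -0.3123, 0.0674]
ee_rot: [0.736, 0.677, -0.0, 0.0]
ft_force: [-0.9, -0.0, 1.1]
grip_width: 0.112
grasp_force: 107.3
```

```bash
python3 - <<'E'
from feel2 import *
feel2(2)
o=get_obs();print(o['grip_width'],o['grasp_force'])
E
```

```text
F [-0.5714  0.178   0.8844] M [0.0515 0.1515 0.0267] pitch [-0.0089  0.0795] [0.0011 0.0001]
tau [-1.80500e-01 -6.55103e+01 -8.36400e+00 -3.35982e+01 -2.02000e-02
 -2.00700e-01 -3.44000e-02] [0.0098 0.0025 0.0092 0.0059 0.0034 0.0073 0.0014]
[ 0.5353 -0.3123  0.0674] [ 0.8384166   0.52062942 -0.49450665  1.63735531  0.27524236  1.0535203
  0.17811869] 20.2
0.11300690118035558 107.34028458595276
```

Caught. The balance point lies about 5 mm further bobward than the edge's middle line. Lift clear, shift the pendulum 5 mm toward its suspension end, take out the 0.01 rad pitch and set down again.

move_arm(
  plan=[
    {"delta_pos": [0,0,-0.003],"turn": [0,0,0],"fingers": 1},
    {"delta_pos": [0,0,-0.008],"turn": [0,0.005,0],"fingers": 1},
    {"delta_pos": [-0.002,0,-0.008],"turn": [0,0.01,0],"fingers": 1},
    {"delta_pos": [-0.005,0,-0.008],"turn": [0,0.01,0],"fingers": 1},
    {"delta_pos": [-0.005,0,-0.008],"turn": [0,0.01,0],"fingers": 1},
    {"delta_pos": [-0.005,0,-0.005],"turn": [0,0.01,0],"fingers": 1},
    {"delta_pos": [-0.005,0,-0.003],"turn": [0,0.01,0],"fingers": 1},
    {"delta_pos": [-0.005,0,-0.002],"turn": [0,0.01,0],"fingers": 1},
    {"delta_pos": [-0.005,0,-0.001],"turn": [0,0.01,0],"fingers": 1},
    {"delta_pos": [-0.005,0,-0.0005],"turn": [0,0.01,0],"fingers": 1},
    {"delta_pos": [-0.005,0,0],"turn": [0,0.01,0],"fingers": 1},
    {"delta_pos": [-0.005,0,0],"turn": [0,0.01,0],"fingers": 1},
  ],
)

```text
clock: 21.7
position: [0.5351, -0.3172, 0.0676]
ee_rot: [0.736, 0.677, 0.004, -0.003]
ft_force: [-1.4, 1.6, -1.4]
grip_width: 0.111
grasp_force: 107.7
```

```bash
python3 - <<'E'
from feel2 import *
feel2(5)
E
```

```text
F [-0.7939  0.7004 -1.9157] M [0.0202 0.2131 0.076 ] pitch [-0.0102  0.0796] [0.0022 0.0003]
tau [ 1.09600e-01 -6.76048e+01 -8.55610e+00 -3.51383e+01 -4.20000e-02
 -3.81500e-01 -7.24000e-02] [0.021  0.0292 0.0291 0.0488 0.0146 0.0175 0.0043]
[ 0.535  -0.3172  0.0674] [ 0.84923222  0.52784002 -0.49521     1.62693323  0.26707891  1.05929321
  0.19481805] 21.95
```

move_arm(
  plan=[
    {"delta_pos": [-0.0,0,0.0003],"turn": [0,0,0],"fingers": 1},
    {"delta_pos": [0,0,0.0006],"turn": [0,0,0],"fingers": 1},
    {"delta_pos": [0,0,0.0006],"turn": [0,0,0],"fingers": 1},
    {"delta_pos": [0,0,0.0006],"turn": [0,0,0],"fingers": 1},
    {"delta_pos": [0,0,0.0006],"turn": [0,0,0],"fingers": 1},
  ],
)

```text
clock: 22.58
position: [0.5351, -0.3173, 0.0668]
ee_rot: [0.736, 0.677, 0.004, -0.003]
ft_force: [-1.3, 0.9, -0.5]
grip_width: 0.109
grasp_force: 107.9
```

```bash
python3 - <<'E'
from feel2 import *
feel2(5)
E
```

```text
F [-0.8938  0.7004  0.0699] M [0.1442 0.1378 0.0545] pitch [-0.0025  0.0787] [0.0014 0.0002]
tau [ 1.46000e-01 -6.64964e+01 -8.26100e+00 -3.41165e+01  8.34000e-02
 -2.74600e-01 -4.45000e-02] [0.0067 0.0262 0.0118 0.0556 0.0035 0.026  0.0052]
[ 0.5351 -0.3172  0.0668] [ 0.8490475   0.52863567 -0.49495414  1.62733176  0.26753052  1.05812315
  0.19459535] 22.825
```

Balanced again: N≈W and the corrected moment is ≈0. Trim the last 0.0025 rad and make the guarded release.

move_arm(
  plan=[
    {"delta_pos": [0,0,0],"turn": [0,0.0025,0],"fingers": 1},
    {"delta_pos": [0,0,0],"turn": [0,0.0025,0],"fingers": 1},
    {"delta_pos": [0,0,0],"turn": [0,0.0025,0],"fingers": 1},
  ],
)

```text
clock: 23.2
position: [0.535, -0.3172, 0.0668]
ee_rot: [0.736, 0.677, 0.005, -0.004]
ft_force: [-0.3, 1.0, -0.4]
grip_width: 0.107
grasp_force: 107.9
```

move_arm(
  plan=[
    {"delta_pos": [0,0,0],"turn": [0,0,0],"fingers": 1},
    {"delta_pos": [0,0,0],"turn": [0,0,0],"fingers": 1},
    {"delta_pos": [0,0,0],"turn": [0,0,0],"fingers": 0.83},
  ],
  force=20,
)

```text
clock: 23.58
position: [0.535, -0.3174, 0.0668]
ee_rot: [0.736, 0.677, 0.005, -0.004]
ft_force: [-0.2, -0.1, -0.1]
grip_width: 0.172
grasp_force: 0.0
```

```bash
python3 - <<'E'
from feel2 import *
feel2(1);feel2(1)
o=get_obs();print(o['grip_width'],o['grasp_force'])
E
```

```text
F [-0.3822  0.2807  1.0831] M [-0.0036 -0.0048  0.083 ] pitch [0.0121 0.0781] [0. 0.]
tau [-5.43000e-02 -6.63542e+01 -8.47790e+00 -3.35520e+01 -5.08000e-02
  1.76000e-02  0.00000e+00] [0. 0. 0. 0. 0. 0. 0.]
[ 0.535  -0.3174  0.0668] [ 0.85061432  0.52945693 -0.49550607  1.6262396   0.26558087  1.0591476
  0.19679621] 23.625
F [ 0.2052 -0.0704 -1.1467] M [-0.0212 -0.062   0.0098] pitch [0.0351 0.0765] [0. 0.]
tau [-3.09000e-02 -6.63691e+01 -8.46000e+00 -3.35729e+01 -4.43000e-02
  1.49000e-02 -0.00000e+00] [0. 0. 0. 0. 0. 0. 0.]
[ 0.535  -0.3174  0.0668] [ 0.85070096  0.52947272 -0.49549321  1.62623174  0.26554921  1.05916743
  0.19681809] 23.675
0.16986487005981768 0.0
```

Now it swings bob-up, so I catch it.

move_arm(
  plan=[
    {"delta_pos": [0,0,0],"turn": [0,0,0],"fingers": 1},
    {"delta_pos": [0,0,0],"turn": [0,0,0],"fingers": 1},
  ],
  force=110,
)

```text
clock: 23.92
position: [0.5349, -0.3174, 0.0668]
ee_rot: [0.736, 0.677, 0.005, -0.004]
ft_force: [-0.3, -0.4, 0.8]
grip_width: 0.106
grasp_force: 107.6
```

```bash
python3 - <<'E'
from feel2 import *
feel2(1)
o=get_obs();print(o['grip_width'],o['grasp_force'])
E
```

```text
F [-1.3983 -0.6531  1.3627] M [-0.0316  0.1157  0.0465] pitch [0.0779 0.0734] [0. 0.]
tau [-3.33600e-01 -6.59652e+01 -8.67660e+00 -3.34353e+01 -1.47700e-01
 -1.34900e-01 -3.19000e-02] [0. 0. 0. 0. 0. 0. 0.]
[ 0.5349 -0.3174  0.0668] [ 0.85068818  0.52946334 -0.49555379  1.62626896  0.26552581  1.05926536
  0.19680787] 23.975
0.10354404752519326 107.56815075874329
```

Re-reading the data: in the first test the pitch stopped at -0.012 and stayed there (it re-gripped at -0.009), so it had settled flat, and the camera's level reading is about -0.011. The first position was nearly right. The second test tipped bob-up at about 4.8 rad/s², which puts the centre of mass about 8 mm on the suspension side. So I move +7 mm back and level it.

move_arm(
  plan=[
    {"delta_pos": [0,0,-0.004],"turn": [0,0,0],"fingers": 1},
    {"delta_pos": [0,0,-0.012],"turn": [0,0,0],"fingers": 1},
    {"delta_pos": [0.002,0,-0.016],"turn": [0,-0.03,0],"fingers": 1},
    {"delta_pos": [0.005,0,-0.016],"turn": [0,-0.06,0],"fingers": 1},
    {"delta_pos": [0.007,0,-0.016],"turn": [0,-0.089,0],"fingers": 1},
    {"delta_pos": [0.007,0,-0.016],"turn": [0,-0.089,0],"fingers": 1},
    {"delta_pos": [0.007,0,-0.013],"turn": [0,-0.089,0],"fingers": 1},
    {"delta_pos": [0.007,0,-0.011],"turn": [0,-0.089,0],"fingers": 1},
    {"delta_pos": [0.007,0,-0.0095],"turn": [0,-0.089,0],"fingers": 1},
    {"delta_pos": [0.007,0,-0.0085],"turn": [0,-0.089,0],"fingers": 1},
    {"delta_pos": [0.007,0,-0.0085],"turn": [0,-0.089,0],"fingers": 1},
  ],
)

```text
clock: 25.35
position: [0.5354, -0.3104, 0.0752]
ee_rot: [0.736, 0.676, -0.028, 0.026]
ft_force: [0.1, -0.3, -5.4]
grip_width: 0.108
grasp_force: 107.5
```

```bash
python3 - <<'E'
from feel2 import *
feel2(1)
c=pickle.load(open('side.pkl','rb'));X=cloud(c)
# level check in cradle (true level) and of the bench near the fulcrum
d=np.array([-.1564,.9877]);q=X[...,:2]-[.466,.157];s=q@d;w=q@[d[1],-d[0]]
k=(s<.05)&(s>-.16)&(abs(w+.002)<.005)&(abs(X[...,2]-.046)<.012);print('cradle',k.sum(),np.polyfit(s[k],X[k][:,2],1))
k=(abs(X[...,0]-.63)<.04)&(X[...,1]<-.1)&(X[...,1]>-.55)&(abs(X[...,2])<.01);print('bench slope',k.sum(),np.polyfit(X[k][:,1],X[k][:,2],1))
E
```

```text
F [-0.5053 -0.3364 -5.0647] M [-0.1406 -0.0169  0.0386] pitch [-0.0428  0.0818] [0. 0.]
tau [ 3.80000e-02 -6.73341e+01 -7.89390e+00 -3.60970e+01  1.89100e-01
 -2.24000e-02 -3.20000e-03] [0. 0. 0. 0. 0. 0. 0.]
[ 0.5356 -0.3104  0.0753] [ 0.790365    0.48658025 -0.47799021  1.66487524  0.33805297  1.04140524
  0.10663547] 25.4
cradle 137 [-0.00173779  0.04680123]
bench slope 4659 [0.00483779 0.00245734]
```

move_arm(
  plan=[
    {"delta_pos": [0,0,0.0005],"turn": [0,0.003,0],"fingers": 1},
    {"delta_pos": [0,0,0.001],"turn": [0,0.005,0],"fingers": 1},
    {"delta_pos": [0,0,0.001],"turn": [0,0.005,0],"fingers": 1},
    {"delta_pos": [0,0,0.001],"turn": [0,0.005,0],"fingers": 1},
  ],
)

```text
clock: 25.9
position: [0.5355, -0.3105, 0.0744]
ee_rot: [0.736, 0.676, -0.026, 0.024]
ft_force: [0.7, 0.3, -5.4]
grip_width: 0.106
grasp_force: 107.5
```

move_arm(
  plan=[
    {"delta_pos": [0,0,0.0004],"turn": [0,0,0],"fingers": 1},
    {"delta_pos": [0,0,0.0007],"turn": [0,0,0],"fingers": 1},
    {"delta_pos": [0,0,0.0007],"turn": [0,0,0],"fingers": 1},
    {"delta_pos": [0,0,0.0007],"turn": [0,0,0],"fingers": 1},
  ],
)

```text
clock: 26.4
position: [0.5356, -0.3105, 0.0737]
ee_rot: [0.736, 0.676, -0.026, 0.024]
ft_force: [-0.4, -0.4, -4.1]
grip_width: 0.106
grasp_force: 107.7
```

```bash
python3 - <<'E'
from feel2 import *
feel2(1)
E
```

```text
F [-0.428   0.405  -3.3341] M [-0.1437  0.1285  0.0519] pitch [-0.0254  0.0806] [0. 0.]
tau [-3.01400e-01 -6.64581e+01 -8.09150e+00 -3.54114e+01  9.08000e-02
 -1.64500e-01 -2.86000e-02] [0. 0. 0. 0. 0. 0. 0.]
[ 0.5356 -0.3106  0.0737] [ 0.79320208  0.48992563 -0.47866152  1.6639216   0.33470764  1.04001013
  0.11069699] 26.45
```

move_arm(
  plan=[
    {"delta_pos": [0,0,0.0004],"turn": [0,0,0],"fingers": 1},
    {"delta_pos": [0,0,0.0008],"turn": [0,0,0],"fingers": 1},
    {"delta_pos": [0,0,0.001],"turn": [0,0,0],"fingers": 1},
    {"delta_pos": [0,0,0.001],"turn": [0,0,0],"fingers": 1},
    {"delta_pos": [0,0,0.001],"turn": [0,0,0],"fingers": 1},
  ],
)

```text
clock: 27.08
position: [0.5356, -0.3106, 0.0727]
ee_rot: [0.736, 0.676, -0.026, 0.024]
ft_force: [-1.6, 0.3, -0.9]
grip_width: 0.106
grasp_force: 108.2
```

```bash
python3 - <<'E'
from feel2 import *
feel2(2)
E
```

```text
F [-1.1137 -0.5888 -0.2997] M [-0.0845  0.1816  0.0188] pitch [-0.0076  0.0799] [0.002  0.0002]
tau [-4.96300e-01 -6.47953e+01 -7.97020e+00 -3.42944e+01  1.05900e-01
 -3.11900e-01 -5.11000e-02] [0.0046 0.0173 0.0021 0.0264 0.0028 0.0081 0.0014]
[ 0.5356 -0.3106  0.0728] [ 0.79298889  0.49109919 -0.47829426  1.6645015   0.33548502  1.03827689
  0.11021009] 27.175
```

The edge carries nearly all of it and the pitch reads -0.008, against about -0.010 at flat rest. Guarded release again.

move_arm(
  plan=[
    {"delta_pos": [0,0,0],"turn": [0,0,0],"fingers": 1},
    {"delta_pos": [0,0,0],"turn": [0,0,0],"fingers": 1},
    {"delta_pos": [0,0,0],"turn": [0,0,0],"fingers": 0.83},
  ],
  force=20,
)

```text
clock: 27.55
position: [0.5357, -0.3104, 0.0727]
ee_rot: [0.736, 0.676, -0.026, 0.024]
ft_force: [-0.6, -0.3, -0.3]
grip_width: 0.17
grasp_force: 0.0
```

```bash
python3 - <<'E'
from feel2 import *
feel2(1);feel2(1)
o=get_obs();print(o['grip_width'],o['grasp_force'])
E
```

```text
F [ 1.2012 -0.1129 -0.7064] M [0.0832 0.0053 0.0397] pitch [-0.0354  0.0806] [0. 0.]
tau [ 1.07500e-01 -6.44468e+01 -7.30360e+00 -3.37510e+01  3.57300e-01
 -3.36000e-02  4.00000e-04] [0. 0. 0. 0. 0. 0. 0.]
[ 0.5358 -0.3104  0.0727] [ 0.79285722  0.49118265 -0.47854607  1.66449476  0.33521838  1.03813968
  0.11015209] 27.6
F [-0.5101 -0.2002  0.0818] M [0.0895 0.0202 0.0096] pitch [-0.037   0.0822] [0. 0.]
tau [ 6.47000e-02 -6.44681e+01 -7.34680e+00 -3.37707e+01  3.45600e-01
 -4.05000e-02 -3.00000e-04] [0. 0. 0. 0. 0. 0. 0.]
[ 0.5358 -0.3104  0.0727] [ 0.79284766  0.49116664 -0.47850711  1.6644878   0.33528107  1.03816111
  0.11019318] 27.65
0.17401308997519602 0.0
```

move_arm(
  plan=[
    {"delta_pos": [0,0,0],"turn": [0,0,0],"fingers": 1},
    {"delta_pos": [0,0,0],"turn": [0,0,0],"fingers": 1},
  ],
  force=110,
)

```text
clock: 27.9
position: [0.5357, -0.3104, 0.0728]
ee_rot: [0.736, 0.676, -0.026, 0.024]
ft_force: [-0.4, -0.1, 0.7]
grip_width: 0.108
grasp_force: 107.5
```

```bash
python3 - <<'E'
from feel2 import *
feel2(1)
o=get_obs();print(o['grip_width'],o['grasp_force'])
E
```

```text
F [-0.7931 -0.1729  0.5664] M [ 0.2413  0.0222 -0.0004] pitch [-0.0531  0.0823] [0. 0.]
tau [ 3.32200e-01 -6.40397e+01 -6.95730e+00 -3.35491e+01  5.40200e-01
 -6.07000e-02  7.00000e-04] [0. 0. 0. 0. 0. 0. 0.]
[ 0.5357 -0.3104  0.0727] [ 0.79285964  0.49116112 -0.47846574  1.66450689  0.33530035  1.03826299
  0.11017292] 27.95
0.10734946559917147 107.45968222618103
```

The two tips bracket the balance: edge +5 mm tips bob-up, edge -2 mm tips bob-down. A weighted fit of my contact data in the first position gives edge minus centre of mass = 0 ± 3 mm. So I return to the first position (+0.5 mm), re-level, and remove the stored strain before releasing.

move_arm(
  plan=[
    {"delta_pos": [0,0,-0.003],"turn": [0,0,0],"fingers": 1},
    {"delta_pos": [0,0,-0.006],"turn": [0,0.02,0],"fingers": 1},
    {"delta_pos": [-0.001,0,-0.006],"turn": [0,0.04,0],"fingers": 1},
    {"delta_pos": [-0.002,0,-0.006],"turn": [0,0.05,0],"fingers": 1},
    {"delta_pos": [-0.002,0,-0.006],"turn": [0,0.05,0],"fingers": 1},
    {"delta_pos": [-0.002,0,-0.003],"turn": [0,0.05,0],"fingers": 1},
    {"delta_pos": [-0.002,0,0],"turn": [0,0.05,0],"fingers": 1},
    {"delta_pos": [-0.002,0,0.001],"turn": [0,0.05,0],"fingers": 1},
    {"delta_pos": [-0.002,0,0.002],"turn": [0,0.05,0],"fingers": 1},
    {"delta_pos": [-0.002,0,0.002],"turn": [0,0.05,0],"fingers": 1},
    {"delta_pos": [-0.002,0,0.002],"turn": [0,0.05,0],"fingers": 1},
  ],
)

```text
clock: 29.32
position: [0.5355, -0.3126, 0.071]
ee_rot: [0.736, 0.677, -0.008, 0.007]
ft_force: [-0.9, 0.5, -3.5]
grip_width: 0.106
grasp_force: 107.7
```

```bash
python3 - <<'E'
from workcell import get_obs
o=get_obs();print({k:o[k].round(4) for k in('ft_force','torque','tau','position')})
E
```

```text
{'ft_force': array([-0.8942,  0.5437, -3.4543]), 'torque': array([0.1273, 0.2003, 0.0763]), 'tau': array([ 4.54800e-01, -6.73182e+01, -7.89070e+00, -3.57518e+01,
        2.39700e-01, -3.68100e-01, -6.14000e-02]), 'position': array([ 0.5355, -0.3126,  0.071 ])}
```

move_arm(
  plan=[
    {"delta_pos": [0,0,0.0004],"turn": [0,0,0],"fingers": 1},
    {"delta_pos": [0,0,0.0008],"turn": [0,0,0],"fingers": 1},
    {"delta_pos": [0,0,0.0011],"turn": [0,0,0],"fingers": 1},
    {"delta_pos": [0,0,0.0011],"turn": [0,0,0],"fingers": 1},
    {"delta_pos": [0,0,0.0011],"turn": [0,0,0],"fingers": 1},
    {"delta_pos": [0,0,0.0011],"turn": [0,0,0],"fingers": 1},
  ],
)

```text
clock: 30.08
position: [0.5355, -0.3127, 0.0698]
ee_rot: [0.736, 0.677, -0.008, 0.007]
ft_force: [-1.2, 2.2, 1.2]
grip_width: 0.106
grasp_force: 108.1
```

```bash
python3 - <<'E'
from feel2 import *
o=get_obs();print({k:o[k].round(4) for k in('ft_force','torque','tau','position')})
feel2(1)
E
```

```text
{'ft_force': array([-1.2369,  2.2393,  1.1829]), 'torque': array([0.4734, 0.2683, 0.0626]), 'tau': array([ 9.02200e-01, -6.55580e+01, -7.03050e+00, -3.45725e+01,
        6.28300e-01, -4.72700e-01, -6.35000e-02]), 'position': array([ 0.5355, -0.3127,  0.0698])}
F [-2.124   2.5776  0.4644] M [0.5032 0.1426 0.0899] pitch [-0.0034  0.0795] [0. 0.]
tau [ 9.34400e-01 -6.55284e+01 -6.99190e+00 -3.45238e+01  6.44200e-01
 -4.50400e-01 -5.89000e-02] [0. 0. 0. 0. 0. 0. 0.]
[ 0.5355 -0.3126  0.0698] [ 0.82610103  0.51123438 -0.48971634  1.64398426  0.29233741  1.04986828
  0.16004881] 30.125
```

Joint torques 1, 5, 6 and 7 read close to zero when nothing strains the hand, and they are very quiet. I use them to null the side strain.

move_arm(
  plan=[
    {"delta_pos": [0.0002,-0.0002,-0.0001],"turn": [0,0,0],"fingers": 1},
    {"delta_pos": [0.0002,-0.0002,-0.0001],"turn": [0,0,0],"fingers": 1},
    {"delta_pos": [0.0002,-0.0002,-0.0001],"turn": [0,0,0],"fingers": 1},
    {"delta_pos": [0.0002,-0.0002,-0.0001],"turn": [0,0,0],"fingers": 1},
    {"delta_pos": [0.0002,-0.0002,-0.0001],"turn": [0,0,0],"fingers": 1},
    {"delta_pos": [0.0002,-0.0002,-0.0001],"turn": [0,0,0],"fingers": 1},
  ],
)

```text
clock: 30.88
position: [0.5353, -0.3126, 0.0699]
ee_rot: [0.736, 0.677, -0.008, 0.008]
ft_force: [0.9, -0.0, -0.7]
grip_width: 0.11
grasp_force: 108.2
```

```bash
cat > ob.py <<'E'
from workcell import get_obs
o=get_obs();print(*[(k,o[k].round(4).tolist()) for k in('ft_force','torque','tau','position')],o['clock'],o['grip_width'])
E
python3 ob.py
```

```text
('ft_force', [0.9092, -0.0373, -0.6625]) ('torque', [0.1454, -0.2469, -0.0537]) ('tau', [0.5916, -65.0815, -7.3054, -33.1174, 0.4038, 0.2892, 0.0604]) ('position', [0.5353, -0.3126, 0.0699]) 30.875 0.11039811457377559
```

move_arm(
  plan=[
    {"delta_pos": [0.0001,0.0001,0],"turn": [0,0,0],"fingers": 1},
    {"delta_pos": [0.0001,0.0001,0],"turn": [0,0,0],"fingers": 1},
    {"delta_pos": [0.0001,0.0001,0],"turn": [0,0,0],"fingers": 1},
    {"delta_pos": [0.0001,0.0001,0],"turn": [0,0,0],"fingers": 1},
    {"delta_pos": [0.0001,0.0001,0],"turn": [0,0,0],"fingers": 1},
    {"delta_pos": [0.0001,0.0001,0],"turn": [0,0,0],"fingers": 1},
  ],
)

```text
clock: 31.62
position: [0.5352, -0.3126, 0.0698]
ee_rot: [0.736, 0.677, -0.008, 0.007]
ft_force: [1.6, -1.8, 0.8]
grip_width: 0.108
grasp_force: 108.2
```

```bash
python3 ob.py
```

```text
('ft_force', [1.6358, -1.8026, 0.7574]) ('torque', [-0.2092, -0.1915, -0.0748]) ('tau', [-0.3225, -64.723, -8.2019, -32.5539, -0.0505, 0.3857, 0.0618]) ('position', [0.5352, -0.3126, 0.0698]) 31.625 0.10785468642859976
```

move_arm(
  plan=[
    {"delta_pos": [-4e-05,0.00012,0],"turn": [0,0,0],"fingers": 1},
    {"delta_pos": [-4e-05,0.00012,0],"turn": [0,0,0],"fingers": 1},
    {"delta_pos": [-4e-05,0.00012,0],"turn": [0,0,0],"fingers": 1},
    {"delta_pos": [-4e-05,0.00012,0],"turn": [0,0,0],"fingers": 1},
    {"delta_pos": [-4e-05,0.00012,0],"turn": [0,0,0],"fingers": 1},
    {"delta_pos": [-4e-05,0.00012,0],"turn": [0,0,0],"fingers": 1},
  ],
)

```text
clock: 32.38
position: [0.5353, -0.3126, 0.0697]
ee_rot: [0.736, 0.677, -0.008, 0.007]
ft_force: [-0.6, -0.6, 1.3]
grip_width: 0.109
grasp_force: 108.2
```

```bash
python3 ob.py
```

```text
('ft_force', [-0.5657, -0.6289, 1.2613]) ('torque', [-0.3288, -0.0423, 0.043]) ('tau', [-1.0318, -64.6371, -8.9153, -32.7492, -0.3715, 0.108, 0.0008]) ('position', [0.5353, -0.3126, 0.0697]) 32.375 0.10878517915375813
```

move_arm(
  plan=[
    {"delta_pos": [-0.0001,0,-0.0002],"turn": [0,0,0],"fingers": 1},
    {"delta_pos": [-0.0001,0,-0.0002],"turn": [0,0,0],"fingers": 1},
    {"delta_pos": [-0.0001,0,-0.0002],"turn": [0,0,0],"fingers": 1},
    {"delta_pos": [-0.0001,0,-0.0002],"turn": [0,0,0],"fingers": 1},
    {"delta_pos": [-0.0001,0,-0.0002],"turn": [0,0,0],"fingers": 1},
    {"delta_pos": [-0.0001,0,-0.0002],"turn": [0,0,0],"fingers": 1},
    {"delta_pos": [-0.0001,0,-0.0002],"turn": [0,0,0],"fingers": 1},
    {"delta_pos": [-0.0001,0,-0.0002],"turn": [0,0,0],"fingers": 1},
  ],
)

```text
clock: 33.38
position: [0.5353, -0.3125, 0.0699]
ee_rot: [0.736, 0.677, -0.008, 0.007]
ft_force: [-1.0, -1.4, 0.6]
grip_width: 0.104
grasp_force: 108.2
```

```bash
python3 ob.py
```

```text
('ft_force', [-0.9545, -1.4037, 0.642]) ('torque', [-0.3546, 0.1311, 0.057]) ('tau', [-1.1454, -65.0504, -9.117, -33.2569, -0.4436, -0.042, -0.0284]) ('position', [0.5353, -0.3125, 0.0699]) 33.375 0.10448097885129885
```

move_arm(
  plan=[
    {"delta_pos": [-0.00015,0,0],"turn": [0,0,0],"fingers": 1},
    {"delta_pos": [-0.00015,0,0],"turn": [0,0,0],"fingers": 1},
    {"delta_pos": [-0.00015,0,0],"turn": [0,0,0],"fingers": 1},
    {"delta_pos": [-0.00015,0,0],"turn": [0,0,0],"fingers": 1},
    {"delta_pos": [-0.00015,0,0],"turn": [0,0,0],"fingers": 1},
    {"delta_pos": [-0.00015,0,0],"turn": [0,0,0],"fingers": 1},
    {"delta_pos": [-0.00015,0,0],"turn": [0,0,0],"fingers": 1},
    {"delta_pos": [-0.00015,0,0],"turn": [0,0,0],"fingers": 1},
  ],
)

```text
clock: 34.38
position: [0.5353, -0.3126, 0.0699]
ee_rot: [0.736, 0.677, -0.008, 0.007]
ft_force: [-0.7, 0.4, -0.9]
grip_width: 0.111
grasp_force: 108.1
```

```bash
python3 ob.py
```

```text
('ft_force', [-0.6609, 0.3651, -0.8968]) ('torque', [-0.0087, 0.2295, 0.0896]) ('tau', [-0.4052, -65.3693, -8.3908, -33.905, -0.0627, -0.2474, -0.0515]) ('position', [0.5353, -0.3126, 0.0699]) 34.375 0.11092620826648394
```

move_arm(
  plan=[
    {"delta_pos": [-3e-05,-6e-05,0],"turn": [0,0,0],"fingers": 1},
    {"delta_pos": [-3e-05,-6e-05,0],"turn": [0,0,0],"fingers": 1},
    {"delta_pos": [-3e-05,-6e-05,0],"turn": [0,0,0],"fingers": 1},
    {"delta_pos": [-3e-05,-6e-05,0],"turn": [0,0,0],"fingers": 1},
  ],
)

```text
clock: 34.88
position: [0.5353, -0.3126, 0.07]
ee_rot: [0.736, 0.677, -0.008, 0.007]
ft_force: [-0.6, 0.2, -1.0]
grip_width: 0.11
grasp_force: 108.1
```

move_arm(
  plan=[
    {"delta_pos": [0,0,0],"turn": [0,0,0],"fingers": 1},
    {"delta_pos": [0,0,0],"turn": [0,0,0],"fingers": 1},
    {"delta_pos": [0,0,0],"turn": [0,0,0],"fingers": 1},
  ],
  force=20,
)

```text
clock: 35.25
position: [0.5353, -0.3126, 0.0699]
ee_rot: [0.736, 0.677, -0.008, 0.007]
ft_force: [-0.0, 1.9, 0.2]
grip_width: 0.106
grasp_force: 108.1
```

```bash
python3 ob.py
```

```text
('ft_force', [-0.0017, 1.932, 0.2478]) ('torque', [0.1298, 0.0744, 0.0157]) ('tau', [0.3276, -65.5316, -7.6554, -34.0266, 0.2895, -0.1565, -0.0234]) ('position', [0.5353, -0.3126, 0.0699]) 35.25 0.10558281729963838
```

The force setting does not relax a closed grip, so I ease the finger opening gradually instead.

move_arm(
  plan=[
    {"delta_pos": [0,0,0],"turn": [0,0,0],"fingers": 0.885},
    {"delta_pos": [0,0,0],"turn": [0,0,0],"fingers": 0.88},
    {"delta_pos": [0,0,0],"turn": [0,0,0],"fingers": 0.875},
    {"delta_pos": [0,0,0],"turn": [0,0,0],"fingers": 0.875},
  ],
  force=20,
)

```text
clock: 35.75
position: [0.5353, -0.3126, 0.0699]
ee_rot: [0.736, 0.677, -0.008, 0.007]
ft_force: [-0.3, 1.2, -0.4]
grip_width: 0.123
grasp_force: 45.1
```

```bash
python3 ob.py
```

```text
('ft_force', [-0.3171, 1.1667, -0.3742]) ('torque', [0.205, 0.0051, -0.0272]) ('tau', [0.7168, -65.8788, -7.3259, -34.1882, 0.4497, -0.0441, 0.0035]) ('position', [0.5353, -0.3126, 0.0699]) 35.75 0.12316308349271878
```

move_arm(
  plan=[
    {"delta_pos": [6e-05,0,0],"turn": [0,0,0],"fingers": 0.872},
    {"delta_pos": [6e-05,0,0],"turn": [0,0,0],"fingers": 0.87},
    {"delta_pos": [6e-05,0,0],"turn": [0,0,0],"fingers": 0.868},
    {"delta_pos": [6e-05,0,0],"turn": [0,0,0],"fingers": 0.868},
    {"delta_pos": [6e-05,0,0],"turn": [0,0,0],"fingers": 0.868},
  ],
)

```text
clock: 36.38
position: [0.5353, -0.3126, 0.07]
ee_rot: [0.736, 0.677, -0.008, 0.007]
ft_force: [-0.1, 1.6, -1.0]
grip_width: 0.131
grasp_force: 24.8
```

```bash
python3 ob.py
```

```text
('ft_force', [-0.0728, 1.5832, -1.0208]) ('torque', [0.3077, -0.0945, -0.0245]) ('tau', [0.8543, -66.0335, -7.2131, -34.3103, 0.507, -0.03, 0.0078]) ('position', [0.5353, -0.3126, 0.07]) 36.375 0.1309016654318385
```

move_arm(
  plan=[
    {"delta_pos": [0.00015,0,0],"turn": [0,0,0],"fingers": 0.866},
    {"delta_pos": [0.00015,0,0],"turn": [0,0,0],"fingers": 0.864},
    {"delta_pos": [0.00015,0,0],"turn": [0,0,0],"fingers": 0.862},
    {"delta_pos": [0.00015,0,0],"turn": [0,0,0],"fingers": 0.862},
    {"delta_pos": [0.00015,0,0],"turn": [0,0,0],"fingers": 0.862},
  ],
)

```text
clock: 37.0
position: [0.5353, -0.3126, 0.07]
ee_rot: [0.736, 0.677, -0.008, 0.007]
ft_force: [-0.2, 0.5, -1.3]
grip_width: 0.139
grasp_force: 7.3
```

```bash
python3 - <<'E'
from feel2 import *
exec(open('ob.py').read())
c=camera('side');print(pitch(c,o['position']));pickle.dump(c,open('soft.pkl','wb'))
o=get_obs();print(o['grip_width'],o['grasp_force'])
E
```

```text
('ft_force', [-0.213, 0.4807, -1.3239]) ('torque', [0.1416, 0.0286, -0.0205]) ('tau', [0.4041, -65.9967, -7.6855, -34.1293, 0.2705, 0.0259, 0.0099]) ('position', [0.5353, -0.3126, 0.07]) 37.0 0.13857587100183907
[-0.00783835  0.08019433]
0.1392524765381155 7.283510863780975
```

move_arm(
  plan=[
    {"delta_pos": [7e-05,0,0.0001],"turn": [0,0,0],"fingers": 0.862},
    {"delta_pos": [7e-05,0,0.0002],"turn": [0,0,0],"fingers": 0.862},
    {"delta_pos": [7e-05,0,0.0002],"turn": [0,0,0],"fingers": 0.862},
    {"delta_pos": [7e-05,0,0.0002],"turn": [0,0,0],"fingers": 0.862},
    {"delta_pos": [7e-05,0,0.0002],"turn": [0,0,0],"fingers": 0.861},
    {"delta_pos": [7e-05,0,0.0002],"turn": [0,0,0],"fingers": 0.861},
  ],
)

```text
clock: 37.8
position: [0.5353, -0.3126, 0.0698]
ee_rot: [0.736, 0.677, -0.008, 0.007]
ft_force: [0.1, -1.2, -1.4]
grip_width: 0.141
grasp_force: 4.4
```

```bash
python3 ob.py; python3 -c "
from workcell import get_obs;print(get_obs()['grasp_force'])"
```

```text
('ft_force', [0.1157, -1.2424, -1.4428]) ('torque', [-0.069, -0.0866, 0.0048]) ('tau', [-0.2997, -65.508, -8.3267, -33.5836, -0.0568, 0.0634, 0.0051]) ('position', [0.5353, -0.3126, 0.0698]) 37.8 0.14054147021382407
4.410636350512505
```

The grip is down to 4 N and everything is near zero. Release the rest of the way and watch.

move_arm(
  plan=[
    {"delta_pos": [-3e-05,0,0],"turn": [0,0,0],"fingers": 0.858},
    {"delta_pos": [-3e-05,0,0],"turn": [0,0,0],"fingers": 0.855},
  ],
)

```text
clock: 38.05
position: [0.5353, -0.3124, 0.0698]
ee_rot: [0.736, 0.677, -0.008, 0.007]
ft_force: [0.5, 0.3, 0.4]
grip_width: 0.144
grasp_force: 0.0
```

```bash
python3 - <<'E'
from feel2 import *
exec(open('ob.py').read());print(o['grasp_force'])
c=camera('side');print(pitch(c,o['position']))
E
```

```text
('ft_force', [0.4667, 0.3206, 0.3803]) ('torque', [0.0464, 0.0469, -0.0281]) ('tau', [0.0255, -65.4346, -7.9732, -33.7059, 0.1147, -0.0166, 0.0006]) ('position', [0.5353, -0.3124, 0.0698]) 38.05 0.1440578150638797
0.0
[-0.00350262  0.07896057]
```

move_arm(
  plan=[
    {"delta_pos": [0,0,0],"turn": [0,0,0],"fingers": 0.85},
    {"delta_pos": [0,0,0],"turn": [0,0,0],"fingers": 0.845},
  ],
)

```text
clock: 38.35
position: [0.5353, -0.3125, 0.0698]
ee_rot: [0.736, 0.677, -0.008, 0.007]
ft_force: [0.1, 1.1, 0.5]
grip_width: 0.158
grasp_force: 0.0
```

```bash
python3 - <<'E'
from feel2 import *
exec(open('ob.py').read());print(o['grasp_force'])
c=camera('side');print(pitch(c,o['position']))
E
```

```text
('ft_force', [0.1075, 1.0806, 0.4568]) ('torque', [-0.0341, 0.0312, 0.019]) ('tau', [-0.0035, -65.4393, -7.9963, -33.6979, 0.1122, -0.0159, -0.0001]) ('position', [0.5353, -0.3125, 0.0698]) 38.35 0.15823628296110206
0.0
[-0.00740553  0.07971046]
```

move_arm(
  plan=[
    {"delta_pos": [0,0,0],"turn": [0,0,0],"fingers": 0.83},
    {"delta_pos": [0,0,0],"turn": [0,0,0],"fingers": 0.8},
    {"delta_pos": [0,0,0],"turn": [0,0,0],"fingers": 0.75},
    {"delta_pos": [0,0,0],"turn": [0,0,0],"fingers": 0.7},
  ],
)

```text
clock: 38.9
position: [0.5353, -0.3125, 0.0698]
ee_rot: [0.736, 0.677, -0.008, 0.007]
ft_force: [-0.1, 0.6, 0.5]
grip_width: 0.297
grasp_force: 0.0
```

```bash
python3 - <<'E'
from feel2 import *
c=camera('side');print(pitch(c,get_obs()['position']))
cv2.imwrite('pics/r1.png',cv2.resize(c['color'][160:310,250:400],None,fx=3.9,fy=3.9,interpolation=cv2.INTER_CUBIC)[:,:,::-1])
E
```

```text
[-0.00498649  0.07983165]
```

It holds level, with pitch steady at about -0.005 for 0.9 s with the pads open. Withdraw straight up.

move_arm(
  plan=[
    {"delta_pos": [0,0,0],"turn": [0,0,0],"fingers": 0.55},
    {"delta_pos": [0,0,0],"turn": [0,0,0],"fingers": 0.4},
    {"delta_pos": [0,0,0],"turn": [0,0,0],"fingers": 0.4},
    {"delta_pos": [0,0,-0.01],"turn": [0,0,0],"fingers": 0.4},
    {"delta_pos": [0,0,-0.025],"turn": [0,0,0],"fingers": 0.4},
    {"delta_pos": [0,0,-0.045],"turn": [0,0,0],"fingers": 0.4},
    {"delta_pos": [0,0,-0.07],"turn": [0,0,0],"fingers": 0.4},
    {"delta_pos": [0,0,-0.1],"turn": [0,0,0],"fingers": 0.4},
    {"delta_pos": [0,0,-0.12],"turn": [0,0,0],"fingers": 0.4},
    {"delta_pos": [0,0,-0.12],"turn": [0,0,0],"fingers": 0.4},
  ],
)

```text
clock: 40.2
position: [0.5364, -0.3102, 0.1919]
ee_rot: [0.736, 0.677, -0.007, 0.009]
ft_force: [0.7, 0.9, 0.1]
grip_width: 0.601
grasp_force: 0.0
```

```bash
python3 - <<'E'
from feel2 import *
c=camera('side');print(pitch(c,[.5353,-.3125]),get_obs()['clock'])
cv2.imwrite('pics/r2.png',cv2.resize(c['color'][160:310,250:400],None,fx=3.9,fy=3.9,interpolation=cv2.INTER_CUBIC)[:,:,::-1])
E
```

```text
[8.75680462e-05 7.94155230e-02] 40.25
```

View pics/r2.png

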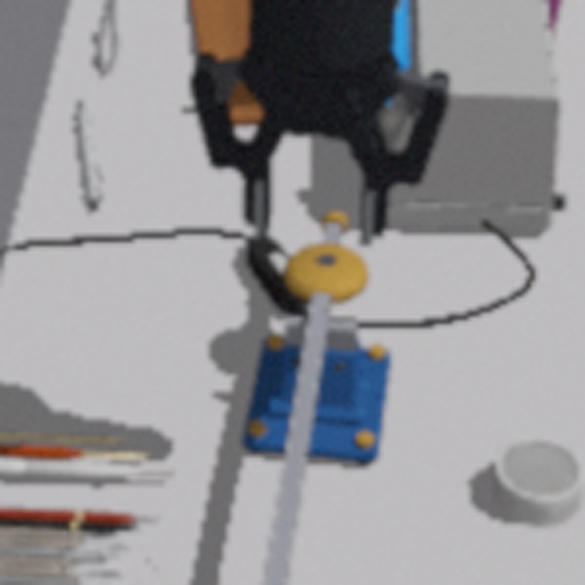

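The picture shows the pendulum level on the blade, with the bob at (326,270) and the rod crossing the edge near (315,325). The gripper is clear above it and the pitch reads 0.000.

```bash
python3 -c "
from workcell import hand_in;print(hand_in())"
```

```text
the job is handed in; nothing more can be done
None
```

The pendulum is balancing level by itself on the fulcrum's edge, gripper clear, and the job is handed in at about 40 s; finding the balance point took three trial releases in which it tilted up to about 4.5° before I caught it.

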